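# Hang the wide double hook over the utensil bar

## Robot

A 6-joint arm with a two-finger parallel gripper is mounted at the origin on a cart in front of the work surface, level with it; the furniture and walls round the work are solid. World frame = base frame: x ahead of the robot, y to its left, z up, the work surface at z = 0. Lengths are in m, angles in rad, forces in N, time in s.
With the tool pointing down it reaches from about 0.25 to 0.775 m from the base axis. Payload 8.9 kg.
Tool frame: the origin (TCP) lies on the centre line of the jaws, within the pads' length; the fingertips stand arm.finger_overhang ahead of it and the grasp point (between the pads) lies 2 mm behind it (arm.finger_overhang is the distance from the TCP to the fingertips, in m); z points along the fingers, y is the line along which they close (so a half turn about z gives the same grasp; the last joint's range is limited). The gripper opens to 85 mm and grips with 20 to 120 N. Pads are 22 mm wide; open, the fingers measure 114 mm over their backs; the gripper's body (76 mm by 85 mm) begins 54 mm behind the grasp point. The pads swing forward as they close: fully open they stand 13 mm farther back than shut.
Start: joints at [-1.35, 0.291, -0.153, 1.127, 0, 1.431], TCP at [0.185, -0.491, 0.248] pointing down, gripper open.
Joint ranges: [-2.52, 2.52], [-0.91, 1.74], [-1.3, 1.37], [-1.96, 2.02], [-1.52, 1.47], [-3.14, 3.14]. Speed limits (rad/s): [2.22, 2.22, 2.79, 3.14, 3.14, 3.14].

## Interface

Orientations are given as a rotation vector (axis times angle).
In Python, from bench import arm, cams, job_done, sensors gives the robot as it stands. The module is installed in compiled form; this text tells all that it offers. Calls block until the motion is done:
- arm.move_to(position, orientation): joint-space move of the TCP to a pose.
- arm.line_to(position, velocity=0.15, frame=None, guard=None): straight line of the TCP; frame=None keeps the orientation; velocity is the mean speed in m/s. With guard (N) it stops when the force on the tool has changed by that much, and returns True; else False.
- arm.goto_joints(angles): joint-space move.
- arm.move_gripper(opening, strength=None): finger opening in m; strength is the grip in N (None keeps the last); returns when the fingers have stopped.
- arm.wait(seconds).
- arm.solve_ik(position, orientation): joint angles nearest the present ones, or None.
- cams.read_camera(name): name is "scene" or "side" or "wrist"; returns the picture (400x640x3 uint8, red, green, blue); there is no depth.
- cams.calibration(name): a dict with "vfov" (degrees; the focal length in pixels is half the picture's height over the tangent of half this angle, whatever the lens; pixels are square), "cx", "cy" (the principal point, pixels), "distortion" ([k1, k2, p1, p2, k3] as OpenCV has them; the pictures are not rectified), "world_to_cam" (4x4, takes a point from world to camera coordinates); the wrist camera has in their place "T_tool_cam" (4x4, takes a point from camera to tool coordinates, whose origin is the TCP and whose axes are the flange's). Camera axes: x right, y down, z forward; pixel columns grow to the right and rows downward; lengths in m; the calibration is good to about 2 mm. A picture is of the moment at which its call begins: read the wrist's pose just before it. calibration takes no time and is no camera call.
A pose or a line that the arm cannot do raises arm.MotionError and nothing moves.
- job_done(): hands the job in; it is judged then, once.
Readings, each from a call of its own:
- sensors.get_clock(): time.
- sensors.get_qpos(): joint angles.
- sensors.get_qvel(): joint speeds.
- sensors.get_joint_torque(): joint torques, N m.
- sensors.get_tcp_pos(): TCP position.
- sensors.get_ee_rot(): TCP orientation.
- sensors.get_ft_force(): force on the tool from outside, world axes, zero at the start.
- sensors.get_torque(): the same for the moment, N m.
- sensors.get_width(): finger opening in m.
- sensors.get_grasp_force(): force on a finger pad.
Only numpy, scipy, OpenCV 4.12 (cv2) and the standard library are available. Lean on these libraries where they do the work, as an engineer would, in place of code of your own. Each camera call takes 0.05 s, during which the arm holds its last target. There are 200 camera calls.

## Task

Two steel double hooks stand on the worktop: take the wide one, the one whose bend is roomy enough for the wooden bar of the utensil rack, and hang it over that bar near the middle, one leg on each side, square to the bar, hanging straight down and resting on it. Leave the narrow hook and the jam jar standing where they are.

Things in the scene. Friction and masses are not known exactly. Their poses are not given: they have to be found in the camera images.
- wide_hook: Wide double hook, loose: steel strip 34 mm wide, 4 thick, bent to an inverted U 120 mm tall, standing on its feet. Origin: centre of underside; x leg to leg, y along the strip's width (as the bar will run), z up. Upright flat legs, outer faces at x = +-28, free from z = 40 to 90; round crown, its underside at z = 116. Lips outside the feet reach x = +-53, z = 37. Both ends alike. About 0.15 kg
- narrow_hook: Narrow double hook, loose: same strip, height (120 mm) and lips, but only 22 mm wide over the legs (gap 14 mm, too narrow for the bar), 72 mm over the lips. Origin: centre of its underside, axes as for the wide hook. To be left alone.
- bar_mid (a point): Middle of the utensil rack's round wooden bar, on its axis, 160 mm above the worktop; y runs along the bar, z up. The bar is level, 24 mm thick, held by two dark steel posts 125 mm to either side of this point (collars 32 mm thick) whose feet are screwed to the worktop: rigid. Free from y = -114 to +114 mm, nothing under it.
- jam_jar: A jam jar, loose, 65 mm across and 94 mm tall, standing on the worktop to the right and behind the hooks. Origin: centre of its underside. To be left alone.
Mind the look-alikes: they are no part of the job. Leave any pink, purple or turquoise look-alike of the wide_hook alone.

How it is judged:
By the outcome, as a careful person would: the job done as asked, in the order asked, and still so for the second after the job is handed in, with the robot touching nothing.
It also fails if it takes over 38 s, if anything falls off the work surface, if the arm or the gripper's body presses on something with over 40 N, if the wrist force passes 120 N, or if a joint passes its speed limit or range.

## Working session

There is one attempt and no reset: what is moved stays moved. The work goes in short steps, each a Python script; the robot and the scene stay as the last script left them, time stands still between calls to the robot, and variables do not carry over. Pictures are saved under pics/ and viewed, at most 10 in all, crops included, and the job is handed in when it is done.

```bash
mkdir -p pics
python3 - <<'E'
from bench import arm,cams,sensors
import cv2
for n in("scene","side"):
    cv2.imwrite(f"pics/{n}0.png",cams.read_camera(n)[:,:,::-1])
    c=cams.calibration(n);print(n,c)
print(cams.calibration("wrist"),sensors.get_ee_rot(),arm.finger_overhang,sensors.get_clock())
E
```

```text
scene {'vfov': 50.435146591411666, 'cx': 317.74325849769787, 'cy': 205.36056647679263, 'distortion': array([0.02034354, 0.        , 0.        , 0.        , 0.        ]), 'world_to_cam': array([[-0.90176335, -0.43212773,  0.00940664,  0.3719593 ],
       [-0.21162843,  0.42244066, -0.88133835,  0.24319212],
       [ 0.37687699, -0.79674934, -0.47239202,  0.71736053],
       [ 0.        ,  0.        ,  0.        ,  1.        ]])}
side {'vfov': 52.65896009866659, 'cx': 312.8824675600248, 'cy': 199.4461350625497, 'distortion': array([-0.10015692,  0.        ,  0.        ,  0.        ,  0.        ]), 'world_to_cam': array([[-0.95104053, -0.30895008, -0.00847079,  0.41816228],
       [-0.18888814,  0.60271072, -0.77528127,  0.259669  ],
       [ 0.24462865, -0.73572388, -0.63155933,  1.07869232],
       [ 0.        ,  0.        ,  0.        ,  1.        ]])}
{'vfov': 60.990367707508, 'cx': 319.54748362352524, 'cy': 199.78494549790295, 'distortion': array([-0.02038392,  0.        ,  0.        ,  0.        ,  0.        ]), 'T_tool_cam': array([[-3.84713561e-04, -9.65476194e-01, -2.60491019e-01,
         6.63501703e-02],
       [ 9.99999554e-01, -1.46780170e-04, -9.32856076e-04,
        -1.12960604e-03],
       [ 8.62415417e-04, -2.60491262e-01,  9.65475820e-01,
        -1.26325311e-01],
       [ 0.00000000e+00,  0.00000000e+00,  0.00000000e+00,
         1.00000000e+00]])} [-3.08970562e+00 -5.61865160e-01  6.60689871e-05] 0.017 0.1
```

View pics/scene0.png

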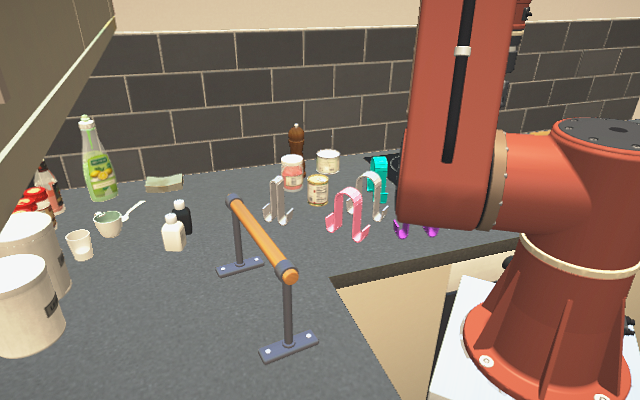

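View pics/side0.png

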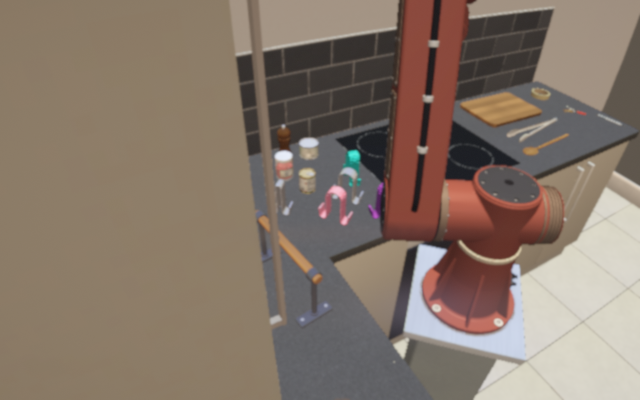

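Scene camera: the candidates are grey (371,195), grey (276,200), pink (348,215), turquoise (377,175) and purple (415,230). The grey one at (371,195) looks wide and the one at (276,200) narrow. I'll confirm this with an enlarged crop.

```bash
cat > h.py <<'E'
import numpy as np,cv2
from scipy.spatial.transform import Rotation as R
from bench import arm,cams,sensors,job_done
def cam(n):
    """K, dist, world_to_cam (wrist: at present pose)"""
    c=cams.calibration(n);f=200/np.tan(np.radians(c["vfov"]/2))
    K=np.array([[f,0,c["cx"]],[0,f,c["cy"]],[0,0,1]])
    if n=="wrist":
        T=np.eye(4);T[:3,:3]=R.from_rotvec(sensors.get_ee_rot()).as_matrix();T[:3,3]=sensors.get_tcp_pos()
        W=np.linalg.inv(T@c["T_tool_cam"])
    else: W=c["world_to_cam"]
    return K,c["distortion"],W
def ray(C,uv):
    K,d,W=C;n=cv2.undistortPoints(np.float64(uv).reshape(-1,1,2),K,d).reshape(-1,2)
    Ri=W[:3,:3].T
    return -Ri@W[:3,3],np.c_[n,np.ones(len(n))]@Ri.T
def onz(C,uv,z):
    o,D=ray(C,uv);return o+D*((z-o[2])/D[:,2])[:,None]
def tri(C1,u1,C2,u2):
    n1,n2=[cv2.undistortPoints(np.float64(u).reshape(-1,1,2),C[0],C[1]).reshape(-1,2).T for C,u in((C1,u1),(C2,u2))]
    X=cv2.triangulatePoints(C1[2][:3],C2[2][:3],n1,n2);return (X[:3]/X[3]).T
def proj(C,P):
    K,d,W=C;return cv2.projectPoints(np.float64(P).reshape(-1,1,3),cv2.Rodrigues(W[:3,:3])[0],W[:3,3],K,d)[0].reshape(-1,2)
E
python3 - <<'E'
from h import *
a=cv2.imread("pics/scene0.png");b=cv2.imread("pics/side0.png")
A=cv2.resize(a[140:290,200:400],None,fx=4,fy=4,interpolation=cv2.INTER_CUBIC)
cv2.imwrite("pics/cA.png",A)
S,D=cam("scene"),cam("side")
np.set_printoptions(precision=3,suppress=True)
print("bar ends scene z.16",onz(S,[[234,201],[288,270]],.16), "side",onz(D,[[262,221],[316,276]],.16))
print("hooks z.12", onz(S,[[371,173],[276,178],[348,190],[377,157]],.12), onz(D,[[348,170],[281,183],[336,188]],.12))
print("jars",onz(S,[[292,158],[317,177],[328,153]],.09))
print("feet",onz(S,[[288,252]],.0))
E
```

```text
bar ends scene z.16 [[0.583 0.03  0.16 ]
 [0.378 0.179 0.16 ]] side [[0.566 0.048 0.16 ]
 [0.371 0.185 0.16 ]]
hooks z.12 [[ 0.414 -0.31   0.12 ]
 [ 0.611 -0.177  0.12 ]
 [ 0.429 -0.194  0.12 ]
 [ 0.435 -0.419  0.12 ]] [[ 0.417 -0.307  0.12 ]
 [ 0.601 -0.174  0.12 ]
 [ 0.428 -0.201  0.12 ]]
jars [[ 0.675 -0.374  0.09 ]
 [ 0.553 -0.287  0.09 ]
 [ 0.599 -0.457  0.09 ]]
feet [[ 0.519 -0.065  0.   ]]
```

View pics/cA.png

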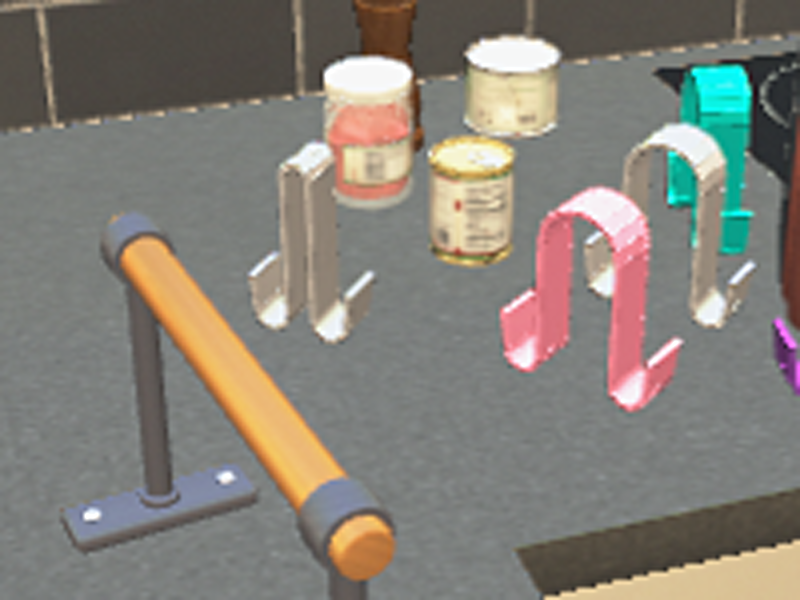

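The crop shows grey (371,195) has the roomy bend, so it is the wide hook. Grey (276,200) has a gap narrower than the bar, so it is the narrow hook. The pink, turquoise and purple ones are decoys. The jam jar is at (291,172). Next come wrist views of the bar and then the wide hook, two of each.

```bash
cat >> h.py <<'E'
def down(phi):
    c,s=np.cos(phi),np.sin(phi)
    return R.from_matrix(np.array([[c,s,0],[s,-c,0],[0,0,-1]])).as_rotvec()
E
python3 - <<'E'
from h import *
import pickle
V={}
def shot(k,p,phi):
    arm.move_to(p,down(phi));C=cam("wrist");im=cams.read_camera("wrist")[:,:,::-1];V[k]=C
    cv2.imwrite(f"pics/{k}.png",im);return im
b=[shot("b1",[.44,.06,.34],.2),shot("b2",[.49,.13,.34],.2)]
h=[shot("h1",[.43,-.27,.31],.2),shot("h2",[.43,-.35,.31],.2)]
pickle.dump(V,open("V.pkl","wb"))
for n,x in(("bb",b),("hh",h)):
    cv2.imwrite(f"pics/{n}.png",cv2.resize(np.hstack(x) if 0 else np.vstack(x),None,fx=.75,fy=.75,interpolation=cv2.INTER_AREA))
print(sensors.get_clock())
E
```

```text
4.85
```

View pics/bb.png

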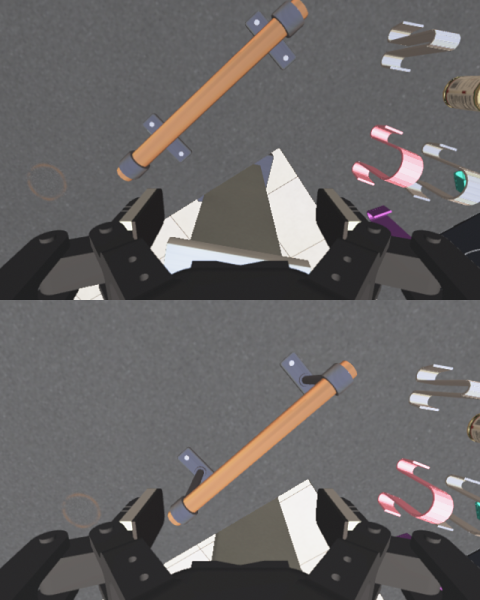

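View pics/hh.png

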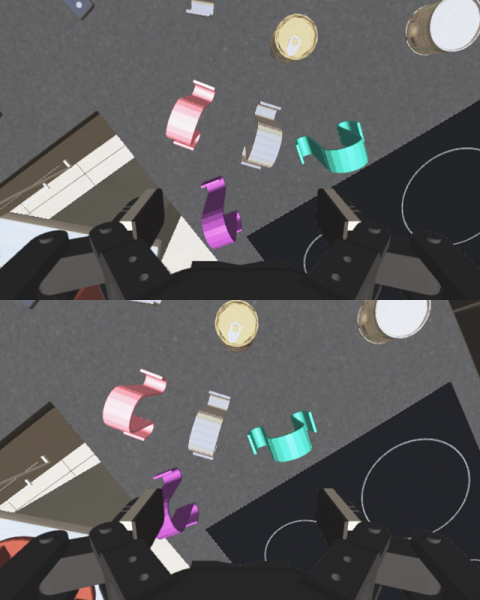

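In the pictures as shown at 0.75 scale, the bar runs from (130,165) to (290,18) in the first view and from (183,510) to (343,377) in the second. The wide hook is at (263,135) and (208,425). The purple decoy stands close to it at (218,212).

I'll fit the bar automatically and enlarge the hook.

Run:
```python
from h import *
import pickle
np.set_printoptions(precision=4,suppress=True)
V=pickle.load(open("V.pkl","rb"))
E=[]
for k in("b1","b2"):
    im=cv2.imread(f"pics/{k}.png");hsv=cv2.cvtColor(im,cv2.COLOR_BGR2HSV)
    m=cv2.morphologyEx(cv2.inRange(hsv,(5,90,90),(22,255,255)),cv2.MORPH_OPEN,np.ones((3,3)))
    n,l,s,c=cv2.connectedComponentsWithStats(m);i=1+np.argmax(s[1:,4])
    q=cv2.boxPoints(cv2.minAreaRect(cv2.findNonZero((l==i).astype(np.uint8))))
    d=[np.linalg.norm(q[j]-q[(j+1)%4]) for j in range(4)];j=int(np.argmin(d[:2]))
    e=np.array([(q[j]+q[j+1])/2,(q[(j+2)%4]+q[(j+3)%4])/2]);e=e[np.argsort(e[:,0])];E.append(e);print(k,e,d[:2])
P=tri(V["b1"],E[0],V["b2"],E[1]);print(P,P.mean(0),np.linalg.norm(P[1]-P[0]),np.degrees(np.arctan2(*(P[1]-P[0])[1::-1])))
for k in("b1","b2"):print(onz(V[k],E[int(k[1])-1],.16))
A=cv2.imread("pics/h1.png")[120:240,300:400];B=cv2.imread("pics/h2.png")[110:230,230:330]
cv2.imwrite("pics/hc.png",cv2.resize(np.hstack([A,B]),None,fx=4,fy=4,interpolation=cv2.INTER_CUBIC))
```

```text
b1 [[183.0034 217.2096]
 [375.3875  32.4447]] [np.float32(266.7391), np.float32(29.342506)]
b2 [[247.5614 275.4804]
 [441.2815 111.9641]] [np.float32(253.50557), np.float32(27.30041)]
[[0.3779 0.1843 0.1514]
 [0.5728 0.041  0.1629]] [0.4754 0.1126 0.1571] 0.24218718171132864 -36.336428504948486
[[0.3811 0.1814 0.16  ]
 [0.5735 0.0406 0.16  ]]
[[0.383  0.1831 0.16  ]
 [0.5729 0.04   0.16  ]]
```

View pics/hc.png

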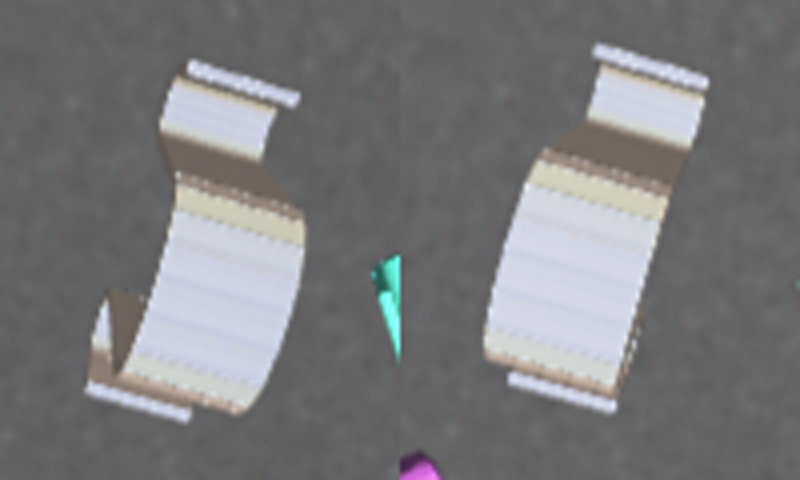

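The enlarged crop (h1 left, h2 right) shows the wide hook's crown, with both lip tops clear. The lip ends are at h1 (190,67)-(298,98) and (88,388)-(190,415), and h2 (196,50)-(306,80) and (110,378)-(215,407).

Run:
```python
from h import *
import pickle
np.set_printoptions(precision=4,suppress=True)
V=pickle.load(open("V.pkl","rb"))
a=np.array([[190,67],[298,98],[88,388],[190,415]])/4+[300,120]
b=np.array([[196,50],[306,80],[110,378],[215,407]])/4+[230,110]
P=tri(V["h1"],a,V["h2"],b)
for Q in(P,onz(V["h1"],a,.037),onz(V["h2"],b,.037)):
    l=Q.reshape(2,2,3).mean(1);d=l[1]-l[0];w=Q[1]-Q[0]+Q[3]-Q[2]
    print(Q.mean(0),np.linalg.norm(d),np.degrees(np.arctan2(d[1],d[0])),np.degrees(np.arctan2(w[1],w[0])))
    print(Q)
for p,f in(([.412,-.31,.1],0),([.476,.112,.3],0)):
  for f in np.radians([-36.5,143.5,0,180]): print(f,arm.solve_ik(p,down(f)))
```

```text
[ 0.4178 -0.3045  0.0371] 0.1025889114943155 174.88039067319747 -94.40591130685571
[[ 0.47   -0.2928  0.0371]
 [ 0.4678 -0.3254  0.0388]
 [ 0.3682 -0.2835  0.0369]
 [ 0.3653 -0.3165  0.0358]]
[ 0.4179 -0.3046  0.037 ] 0.1021385819211083 174.70882028442074 -94.12914126473433
[[ 0.47   -0.2928  0.037 ]
 [ 0.4675 -0.3257  0.037 ]
 [ 0.3682 -0.2835  0.037 ]
 [ 0.3659 -0.3163  0.037 ]]
[ 0.4179 -0.3045  0.037 ] 0.10248818555653852 174.91109131506897 -94.21180248474073
[[ 0.47   -0.2928  0.037 ]
 [ 0.4679 -0.3254  0.037 ]
 [ 0.3682 -0.2835  0.037 ]
 [ 0.3655 -0.3165  0.037 ]]
-0.6370451769779303 [-0.7869  0.4082 -0.4065  0.7561  0.      2.9917]
2.504547476611863 [-0.7869  0.4082 -0.4065  0.7561  0.     -0.1499]
0.0 [-0.7869  0.4082 -0.4065  0.7561  0.      2.3547]
3.141592653589793 [-0.7869  0.4082 -0.4065  0.7561  0.     -0.7869]
-0.6370451769779303 [ 0.0815  0.1975 -0.1405  1.2328  0.     -2.4231]
2.504547476611863 [ 0.0815  0.1975 -0.1405  1.2328  0.      0.7185]
0.0 [ 0.0815  0.1975 -0.1405  1.2328  0.     -3.0601]
3.141592653589793 [ 0.0815  0.1975 -0.1405  1.2328  0.      0.0815]
```

The triangulated lip tops are at z = 37 mm, which matches the text. The hook centre is (0.418, -0.3045) with its x axis at -5°. The bar middle is (0.477, 0.112), running at -36.5°. I'll grasp across the legs now.

Run:
```python
from h import *
np.set_printoptions(precision=4,suppress=True)
g=down(np.radians(85));p=down(np.radians(143.5))
arm.move_to([.418,-.3045,.2],g)
print("guard",arm.line_to([.418,-.3045,.075],.12,guard=8),sensors.get_tcp_pos())
arm.move_gripper(.04,45);print(sensors.get_width(),sensors.get_grasp_force(),sensors.get_ft_force())
arm.line_to([.418,-.3045,.32],.2)
print(sensors.get_width(),sensors.get_ft_force(),sensors.get_clock())
arm.move_to([.477,.112,.32],p)
print(sensors.get_width(),sensors.get_tcp_pos(),sensors.get_clock())
im=cams.read_camera("scene")[:,:,::-1];cv2.imwrite("pics/s2.png",cv2.resize(im[100:400,150:450],None,fx=2,fy=2))
```

```text
guard False [ 0.4184 -0.3049  0.0756]
0.05530794998625628 47.45112014003098 [-0.9329  0.8111  6.3721]
0.05533165649752129 [ 0.2396  0.1078 -1.8904] 8.9333
0.054984690565627624 [0.4772 0.1113 0.3199] 10.4833
```

View pics/s2.png

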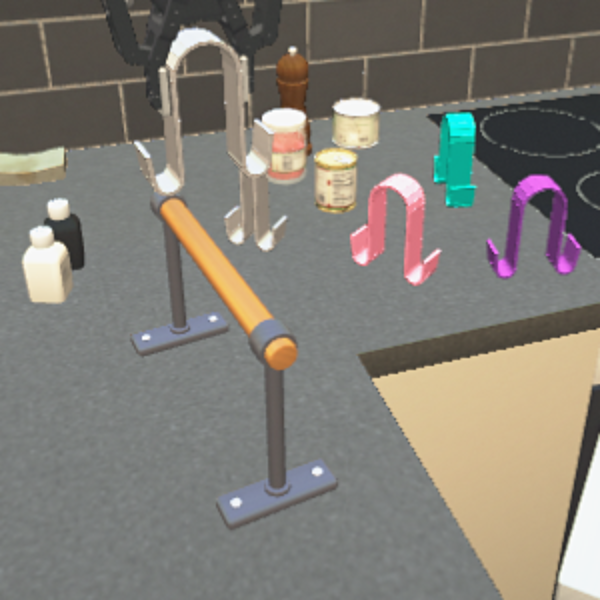

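The hook hangs straight in the jaws above the bar, legs to both sides: left foot at (168,190), right foot at (258,170). The narrow hook still stands at (255,215). I'll lower it with a guard.

Run:
```python
from h import *
np.set_printoptions(precision=4,suppress=True)
print(arm.line_to([.477,.112,.140],.15,guard=8),sensors.get_tcp_pos(),sensors.get_ft_force())
print(arm.line_to([.477,.112,.122],.02,guard=4),sensors.get_tcp_pos(),sensors.get_ft_force(),sensors.get_torque(),sensors.get_clock())
im=cams.read_camera("scene")[:,:,::-1];cv2.imwrite("pics/s3.png",cv2.resize(im[130:330,200:400],None,fx=3,fy=3,interpolation=cv2.INTER_CUBIC))
```

```text
False [0.4775 0.112  0.1407] [ 0.1773  0.0406 -0.9926]
True [0.4771 0.112  0.1315] [-1.5477 -0.2044  7.3944] [-0.078   0.2418  0.0072] 12.425
```

View pics/s3.png

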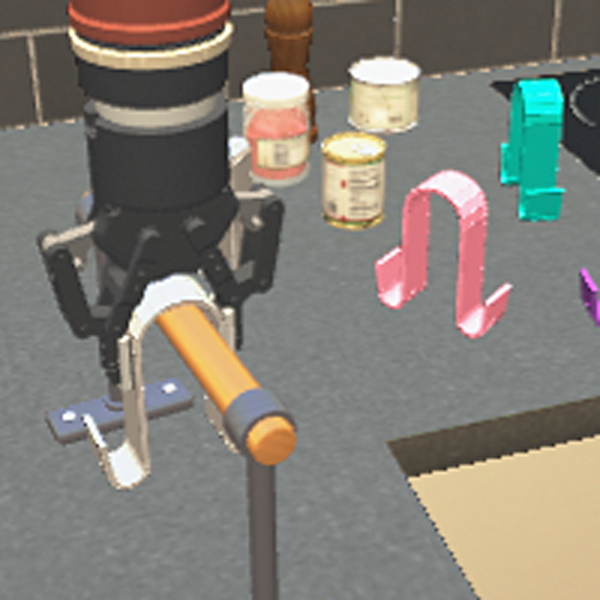

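The crown rests on the bar at (180,295) with a leg on each side, and contact came at the expected height of 0.131. I'll release and retract straight up.

Run:
```python
from h import *
arm.move_gripper(.062);arm.move_gripper(.085);arm.line_to([.477,.112,.33],.12)
arm.wait(.5);C=cam("wrist");w=cams.read_camera("wrist")[:,:,::-1];s=cams.read_camera("scene")[:,:,::-1]
cv2.imwrite("pics/end.png",np.hstack([cv2.resize(s[130:330,200:400],(400,400)),cv2.resize(w[0:400,120:520],(400,400))]))
print(sensors.get_clock(),sensors.get_ft_force())
```

```text
15.4833 [-0.21380222 -0.35409918 -0.38229587]
```

View pics/end.png

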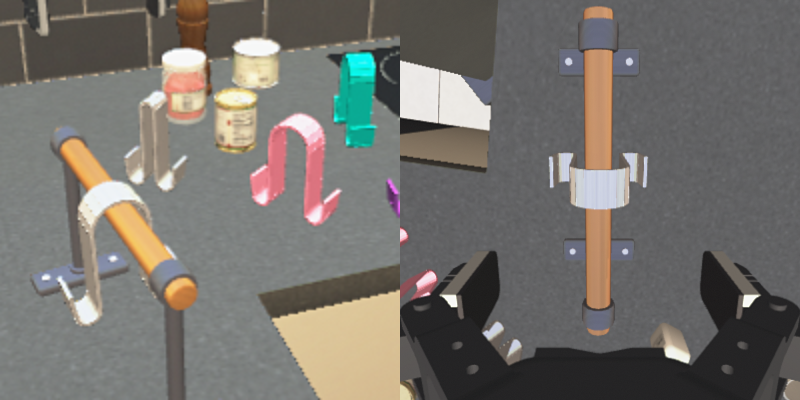

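The hook hangs square and upright, near the middle of the bar: crown at (115,195) in the scene view and (598,185) in the wrist view. The narrow hook at (155,140) and the jar at (185,90) are where they were.

```bash
python3 -c "
from bench import job_done;print(job_done())"
```

```text
the job is handed in; nothing more can be done
None
```

The wide hook hangs over the bar near its middle, square and upright with one leg on each side; the narrow hook and the jam jar were left where they stood, and I handed the job in at about 15.5 s.

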